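# Turn the wax palette up to full heat

### The arm

A 7-joint arm with a two-finger parallel gripper is mounted at the origin on the work surface. World frame = base frame: x ahead of the robot, y to its left, z up, the work surface at z = 0. Lengths are in mm, angles in degrees, forces in N, time in s.
With the tool pointing down it reaches from about 350 to 900 mm from the base axis. Payload 8.1 kg.
Tool frame: the origin (TCP) lies between the finger pads; the fingertips stand 22 mm ahead of it and the grasp point (between the pads) lies 3 mm ahead of it; z points along the fingers, y is the line along which they close (so a half turn about z gives the same grasp; the last joint's range is limited). The gripper opens to 85 mm and grips with 20 to 120 N. Pads are 22 mm wide; open, the fingers measure 114 mm over their backs; the gripper's body (76 mm by 85 mm) begins 54 mm behind the grasp point. The pads swing forward as they close: fully open they stand 13 mm farther back than shut.
Start: joints at [62.303, 24.895, 1.432, 90.138, -0.665, 64.973, -4.303], TCP at [232.267, -580.252, 253.323] pointing down, gripper open.
Joint ranges: [-149.89, 149.89], [-25.12, 119.58], [-72.63, 75.52], [4.76, 147.25], [-75.54, 255.54], [6.69, 114.76], [-157.13, 157.13]. Speed limits (degrees/s): [127.2, 127.2, 172.46, 172.46, 180, 180, 180].

### API

Orientations are given as [roll, pitch, yaw] about the fixed x, y, z axes, in that order (R = Rz(yaw) Ry(pitch) Rx(roll)).
In Python, from workcell import r gives the robot as it stands.
- The arm moves only by the tool step_arm, never from a script. Its arguments are lists of equal length, an entry for each row: "claw": the finger opening in mm, from 0 to 85.4; "offset": the shift along the tool's x, y, z in mm, a list of three; "delta_rot": the turn, a rotation vector about the tool's x, y, z in degrees, a list of three. A call has 1 to 10 rows; each row is the pose to reach, as a shift and turn from the pose commanded when the call began, along the tool's axes at that moment; what a row does not reach only later rows make up. A row lasts 1/10 s, in which the tool goes at most 50 mm and 8.59 degrees, less where a joint would pass 70% of its speed; a pose out of reach is approached as far as the arm can. A call with a gripper value outside its range is refused whole. The fingers move at their own pace and stop on an object; "grip_force" is the grip in N (left out, the last holds). Time passes only in rows, so rows that repeat a pose let the fingers close. It gives the time, the measured TCP pose, the force, the opening and the grip force at its end, in the units of the state.
- r.observe(): the state, without advancing time (a new reading comes with each control period).
- r.get_image(name): name is "scene" or "top" or "wrist"; returns the picture (480x640x3 uint8, red, green, blue); there is no depth.
- r.camera_model(name): a dict with "fx", "fy", "cx", "cy" (pixels), "position" and "orientation" of the camera in the world; the wrist camera has in their place "T_tool_cam" (4x4, takes a point from camera to tool coordinates, whose origin is the TCP and whose axes are the flange's). Camera axes: x right, y down, z forward; pixel columns grow to the right and rows downward; lengths in mm; the calibration is good to about 2 mm. A picture is of the moment at which its call begins: read the wrist's pose just before it. camera_model takes no time and is no camera call.
- r.close_job(): hands the job in; it is judged then, once.
The state is a dict: "clock": time; "joint_positions": joint angles; "joint_vel": joint speeds; "joint_efforts": joint torques, N m; "tool_pos": TCP position; "eef_rot": TCP orientation; "wrist_force": force on the tool from outside, world axes, zero at the start; "moment": the same for the moment, N m; "grip_width": finger opening in mm; "grasp_force": force on a finger pad.
Only numpy, scipy, OpenCV 4.12 (cv2) and the standard library are available. Lean on these libraries where they do the work, as an engineer would, in place of code of your own. Each camera call takes 0.05 s, during which the arm holds its last target. There are 200 camera calls.

### The job

The bars of cold wax in the rectangular loaf tin have to be melted. On the heated palette, push the slide lever that belongs to the plate under the loaf tin (the lever on the same side) with a fingertip, past its first notch and all the way to the stop at the far end of its slot, by the longest mark; then press the round start button between the two levers and let it go. Only push: leave the other lever off, and do not lift or shift the tins or the things lying around.

Things in the scene. Friction and masses are not known exactly. Their poses are not given: they have to be found in the camera images.
- palette: heated palette, red box 330 (its x) x 500 (its y) x 60 mm high, fixed. Origin at the centre of its underside; +x points away from the robot, +y to the robot's left (turned up to 0.28 rad). Two metal plates 210 x 225 mm side by side in y; a control strip, top 61 mm up, along the near (-x) edge has two levers, each for the plate on its side; beside each slot marks growing longer from off to full.
- plate_left (a point): centre of the top of the left plate, at palette (48, 120, 66) mm
- plate_right (a point): centre of the top of the right plate, at palette (48, -120, 66) mm
- lever_left_top (a point): centre of the top of the left slide lever's tab: black upright plate 34 mm wide across its slot (palette x), 12 mm thick along the slot (palette y), vertical faces, from 62 to 92 mm above the work surface. The slot, along palette y, lies at palette x = -115 mm and is centred on palette y = 120 mm.
- lever_left (a joint): travel of the left lever, m, to palette +y: 0 = off (right end of slot), 0.030 = first notch (warm), 0.060 = second notch at the hard end stop (full). Sprung detents: up to 8 N of push on the way to each notch; past half-way (0.015, 0.045) it snaps on into the notch, short of which it must not be left. Stays in its notch when let go. Starts within 6 mm of off.
- lever_right_top (a point): centre of the top of the right slide lever's tab: black upright plate 34 mm wide across its slot (palette x), 12 mm thick along the slot (palette y), vertical faces, from 62 to 92 mm above the work surface. The slot, along palette y, lies at palette x = -115 mm and is centred on palette y = -120 mm.
- lever_right (a joint): travel of the right lever, m, to palette +y: 0 = off (right end of slot), 0.030 = first notch (warm), 0.060 = second notch at the hard end stop (full). Sprung detents: up to 8 N of push on the way to each notch; past half-way (0.015, 0.045) it snaps on into the notch, short of which it must not be left. Stays in its notch when let go. Starts within 6 mm of off.
- start_top (a point): centre of the top of the start button, a round black cap of 28 mm diameter in a low dark housing at palette (-115, 0) mm, midway between the levers; its top is 82 mm above the work surface. It is pressed straight down.
- start (a joint): how far the start button is pressed, m: 0 = up, 0.006 = fully down at about 5 N; it counts as pressed from 0.004 and springs back when let go.
- loaf_tin: loose rectangular loaf tin with three bars of wax in it, 100 x 170 mm, 72 mm high with the wax, on one of the plates; origin at the centre of its underside, long side along its y
- round_tin: loose round tin, 90 mm diameter, 58 mm high, with two brush handles leaning out of it to about 130 mm height, on the other plate; origin at the centre of its underside
- jug: loose steel jug, 76 mm diameter, 95 mm high, with brushes up to 175 mm height, on the table near the robot's left; origin at the centre of its underside
- scraper: loose steel-bladed spatula with a wooden handle, 280 mm long, 20 mm high, lying on the table near the robot's right; origin on its underside
Not all that is in view belongs to the job. Leave any orange look-alike of the loaf_tin alone.

How it is judged (in metres and radians):
On the way, in this order (a step that is already met when the one before it is completed fails the run):
1. the lever on the loaf tin's side is at its far stop, the other lever is off (((horizontal distance between loaf_tin and plate_left below 0.1 m and value of joint lever_left above 0.054 m and value of joint lever_right below 0.012 m) or (horizontal distance between loaf_tin and plate_right below 0.1 m and value of joint lever_right above 0.054 m and value of joint lever_left below 0.012 m))), for 0.2 s.
2. then the start button is pressed (value of joint start above 0.004 m), for 0.05 s.
At the end, for the whole second after the job is handed in: Loaf-side lever at its far stop (over 54 of 60 mm), other lever off (under 12 mm), start button pressed 4 mm or more after that and up again (under 2 mm); tins, jug and scraper at rest within 15 mm of where they began, tins and jug upright (0.1 rad) (((horizontal distance between loaf_tin and plate_left below 0.1 m and value of joint lever_left above 0.054 m and value of joint lever_right below 0.012 m) or (horizontal distance between loaf_tin and plate_right below 0.1 m and value of joint lever_right above 0.054 m and value of joint lever_left below 0.012 m)) and value of joint start below 0.002 m and distance of each of loaf_tin, round_tin, jug, scraper from where it was at the start of the episode below 0.015 m and angle between each of loaf_tin, round_tin, jug's own z axis and vertical below 0.1 rad and linear speed of each of loaf_tin, round_tin, jug, scraper below 0.02 m/s and velocity of joint each of lever_left, lever_right below 0.005 m/s); the robot touches nothing.
It fails at once if the lever on the other side is pushed towards its first notch ((horizontal distance between loaf_tin and plate_left below 0.1 m and value of joint lever_right above 0.015 m) or (horizontal distance between loaf_tin and plate_right below 0.1 m and value of joint lever_left above 0.015 m)).
It fails at once if a tin, the jug or the scraper is lifted, carried or shifted by more than 20 mm (distance of any of loaf_tin, round_tin, jug, scraper from where it was at the start of the episode above 0.02 m).
It also fails if it takes over 38 s, if anything falls off the work surface, if the arm or the gripper's body presses on something with over 40 N, if the wrist force passes 120 N, or if a joint passes its speed limit or range.

## Working session

There is one attempt and no reset: what is moved stays moved. The work goes in short steps, Python scripts to look and compute and a tool call to move; the robot and the scene stay as the last step left them, time stands still between calls to the robot, and variables do not carry over. Pictures are saved under pics/ and viewed, at most 10 in all, crops included, and the job is handed in when it is done.

Besides the shell and the picture viewer there is one more tool, called by a JSON object that holds its "method" and its "body", one argument or row to a line. step_arm: Moves the arm, as the interface text tells. Its arguments: {"type":"object","properties":{"claw":{"type":"array","items":{"type":"number"}},"offset":{"type":"array","items":{"type":"array","items":{"type":"number"}}},"delta_rot":{"type":"array","items":{"type":"array","items":{"type":"number"}}},"grip_force":{"type":"number"}},"required":["claw","offset","delta_rot"]}

```bash
mkdir -p pics; python3 - <<'E'
from workcell import r
import cv2
print(r.observe())
for n in("scene","top"):
    cv2.imwrite(f"pics/{n}0.png",r.get_image(n)[:,:,::-1]); print(n,r.camera_model(n))
print(r.camera_model("wrist"))
E
```

```text
{'clock': 0.0, 'joint_positions': array([62.30345453, 24.93368846,  1.42905289, 90.18982275, -0.66667787,
       64.97357404, -4.30346639]), 'joint_vel': array([-0.02652464,  0.06117512, -0.05055203, -0.03045095, -0.06435169,
       -0.08435783,  0.01909153]), 'joint_efforts': array([-6.71499638e-04, -6.70482087e+01,  1.02485709e+00, -3.16222930e+01,
        1.55804178e-02,  1.24826463e-02,  2.24974812e-06]), 'tool_pos': array([ 232.08525885, -579.79446684,  252.55066154]), 'eef_rot': array([-1.79911368e+02,  5.41409518e-03,  2.18142015e+01]), 'wrist_force': array([ 0.10287793, -0.17840638, -0.12270118]), 'moment': array([-0.00853821,  0.04880599,  0.06376617]), 'grasp_force': 0.0, 'grip_width': 85.13366927243615}
scene {'fx': 573.5020633722892, 'fy': 573.5020633722892, 'cx': 318.7824376290275, 'cy': 241.5044902069701, 'position': array([1432.05592888,  567.10993795,  963.86702716]), 'orientation': array([-128.45792256,   -0.29689226,  121.82142317])}
top {'fx': 521.1953295742098, 'fy': 521.1953295742098, 'cx': 321.6046133223204, 'cy': 238.2042061294004, 'position': array([ 306.65858826,    6.13264981, 1224.19818886]), 'orientation': array([-170.11308311,    0.18944428,  -91.58615714])}
{'fx': 365.49738394749664, 'fy': 365.49738394749664, 'cx': 312.83922980114954, 'cy': 236.43697211327677, 'T_tool_cam': array([[-3.59041263e-04, -9.50163603e-01, -3.11751501e-01,
         8.03107401e+01],
       [ 9.99999305e-01, -6.91329265e-04,  9.55359932e-04,
         4.14164005e-01],
       [-1.12327117e-03, -3.11750941e-01,  9.50163191e-01,
        -1.19399386e+02],
       [ 0.00000000e+00,  0.00000000e+00,  0.00000000e+00,
         1.00000000e+00]])}
```

View pics/top0.png

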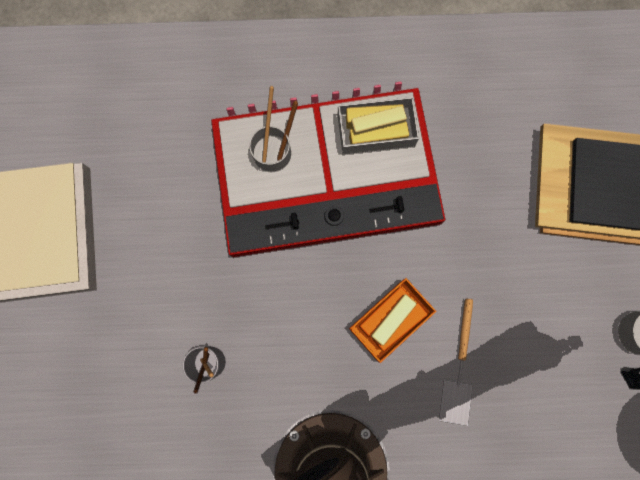

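View pics/scene0.png

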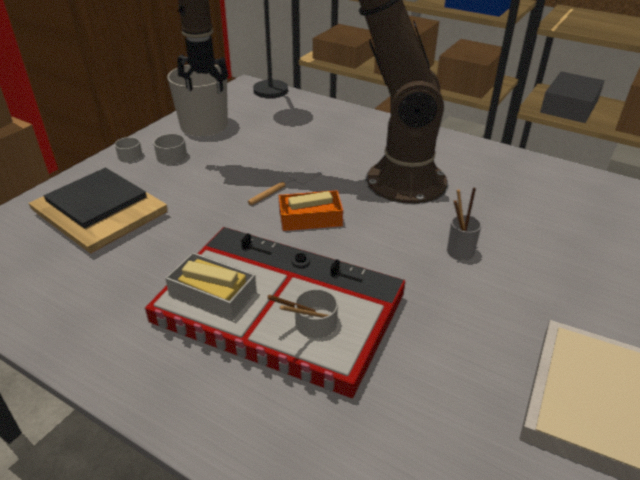

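The top view shows the palette with its control strip nearest the robot. The grey loaf tin with yellow wax is on the right plate (378,123) and the round tin is on the left plate (270,148). The right lever is at about (400,205), the left at (295,222) and the button at (334,215). The scene view agrees: right lever (246,242), button (300,259), left lever (335,268). There are two loaf candidates. The grey tin on the plate fits; the orange one at (393,320) on the table is the look-alike.

Next I'll make enlarged crops and measure.

```bash
cat > h.py <<'E'
import numpy as np, cv2
from scipy.spatial.transform import Rotation as R
from workcell import r
def ray(n,uv):
    c=r.camera_model(n); d=np.array([(uv[0]-c['cx'])/c['fx'],(uv[1]-c['cy'])/c['fy'],1.])
    return np.array(c['position']),R.from_euler('xyz',c['orientation'],degrees=True).as_matrix()@d
def onz(n,uv,z):
    p,d=ray(n,uv); return p+d*(z-p[2])/d[2]
def proj(n,P):
    c=r.camera_model(n); q=R.from_euler('xyz',c['orientation'],degrees=True).as_matrix().T@(np.array(P)-c['position'])
    return np.array([c['cx']+c['fx']*q[0]/q[2],c['cy']+c['fy']*q[1]/q[2]])
def tri(a,b):
    (p,d),(q,e)=ray('top',a),ray('scene',b)
    s=np.linalg.lstsq(np.c_[d,-e],q-p,rcond=None)[0]; A,B=p+s[0]*d,q+s[1]*e
    return (A+B)/2,np.linalg.norm(A-B)
E
python3 - <<'E'
from h import *
t=cv2.imread('pics/top0.png'); s=cv2.imread('pics/scene0.png')
hsv=cv2.cvtColor(t,cv2.COLOR_BGR2HSV)
m=((hsv[...,0]<6)|(hsv[...,0]>174))&(hsv[...,1]>170)&(hsv[...,2]>90)
m=m.astype(np.uint8); cs,_=cv2.findContours(m,cv2.RETR_EXTERNAL,cv2.CHAIN_APPROX_NONE); c=max(cs,key=cv2.contourArea)
print('red',cv2.approxPolyDP(cv2.convexHull(c),6,True).reshape(-1,2).tolist())
for n,im,(x0,y0,x1,y1) in(('top',t,(225,185,445,255)),('scene',s,(215,225,405,300))):
    g=im[y0:y1,x0:x1].max(2); b=(g<35).astype(np.uint8)
    k,l,st,ce=cv2.connectedComponentsWithStats(b)
    print(n,[(st[i].tolist(),(ce[i]+[x0,y0]).round(1).tolist()) for i in range(1,k) if st[i,4]>15])
a=cv2.resize(t[185:255,225:445],None,fx=3.4,fy=3.4,interpolation=2); b=cv2.resize(s[225:300,215:405],None,fx=3.9,fy=3.9,interpolation=2)
w=max(a.shape[1],b.shape[1]); pad=lambda i:cv2.copyMakeBorder(i,0,0,0,w-i.shape[1],0)
cv2.imwrite('pics/crop1.png',np.vstack([pad(a),pad(b)]))
E
```

```text
red [[418, 90], [442, 221], [229, 254], [213, 119]]
top [([144, 11, 35, 17, 225], [391.8, 206.0]), ([103, 24, 12, 12, 119], [333.7, 214.6]), ([40, 28, 34, 17, 210], [286.7, 222.7])]
scene [([26, 9, 30, 20, 158], [249.3, 244.0]), ([80, 28, 11, 10, 84], [300.4, 257.8]), ([116, 35, 31, 22, 170], [339.0, 271.1]), ([78, 37, 17, 6, 35], [301.5, 265.6])]
```

View pics/crop1.png

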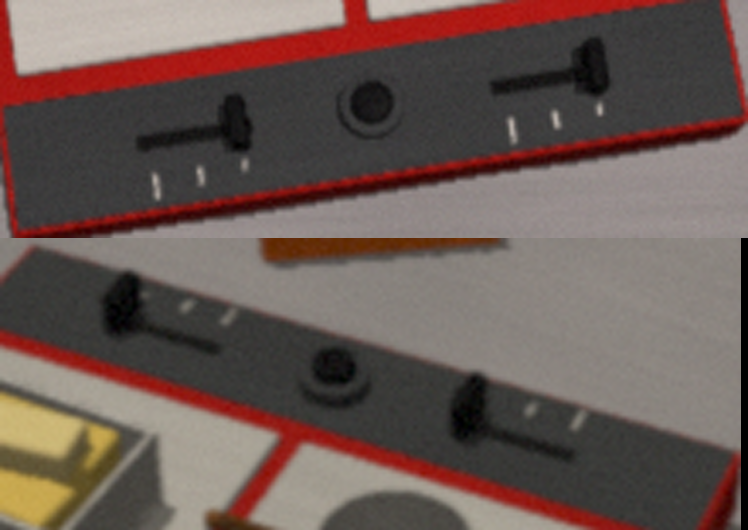

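The crop shows the right lever's tab at top pixel (399.5,204.5), at the right (off) end of its slot, with the marks growing longer to the left. So off is on the right and full is to the left. The left lever is at (294.5,221.5) and the button is between them.

```bash
python3 - <<'E'
from h import *
print('btn tri',tri((333.7,214.6),(300.4,257.8)), 'onz82',onz('top',(333.7,214.6),82))
print('levR tri',tri((399.5,204.5),(215+126/3.9,225+(290-238)/3.9)),'onz92',onz('top',(399.5,204.5),92))
print('levL tri',tri((294.5,221),(215+470/3.9,225+(395-238)/3.9)),'onz92',onz('top',(294.5,221),92))
# strip's corners at 60: back (far) red corners, upper edge
far=[onz('top',p,60)[:2] for p in((418,90),(213,119))]
near=[onz('top',p,60)[:2] for p in((225+745/3.4,185+120/3.4),(225+14/3.4,185+235/3.4))]
P=np.array(far+near);print(P, [np.linalg.norm(P[i]-P[j]) for i,j in((0,1),(2,3),(0,2),(1,3))])
v=(P[1]-P[0])+(P[3]-P[2]); yaw=np.arctan2(v[1],v[0])-np.pi/2; print('yaw',np.degrees(yaw),'centre',P.mean(0))
u=P[[0,1]].mean(0)-P[[2,3]].mean(0); print('yaw from x',np.degrees(np.arctan2(u[1],u[0])))
c=P.mean(0); M=np.array([[np.cos(yaw),-np.sin(yaw)],[np.sin(yaw),np.cos(yaw)]])
for n,q in dict(btn=(-115,0),Roff=(-115,-150),Rfull=(-115,-90),Loff=(-115,90)).items(): print(n,c+M@q)
for n,uv,z in(('btn',(333.7,214.6),82),('R',(399.5,204.5),92),('L',(294.5,221),92)): print(n,M.T@(onz('top',uv,z)[:2]-c))
print('scene check btn',proj('scene',[*(c+M@(-115,0)),82]),'R',proj('scene',[*(c+M@(-115,-150)),92]))
E
```

```text
btn tri (array([558.91271553, -22.97464567,  77.64124301]), np.float64(3.041155839909075)) onz82 [558.69792931 -24.19769888  82.        ]
levR tri (array([ 575.35050724, -170.02926514,   86.77896404]), np.float64(4.645894313983943)) onz92 [ 575.34785625 -171.26488567   92.        ]
levL tri (array([545.01346402,  65.69340536,  84.62884731]), np.float64(4.2325805681093955)) onz92 [544.44357298  63.44056241  92.        ]
[[ 861.62449016 -235.28674237]
 [ 802.6990215   253.00776652]
 [ 543.130494   -275.91066276]
 [ 479.05754895  214.00877996]] [np.float64(491.83710541469225), np.float64(494.0914921785118), np.float64(321.0743348576861), np.float64(325.9827046129127)]
yaw 7.166631779713602 centre [671.62788865 -11.04521466]
yaw from x 7.068428929175021
btn [557.52632324 -25.39208788]
Roff [ 576.23963614 -174.22021668]
Rfull [ 568.75431098 -114.68896516]
Loff [546.29833551  63.90478939]
btn [-113.68854057    1.03889367]
R [-115.51611932 -146.95650307]
L [-116.89818707   89.77079145]
scene check btn [299.21899119 255.65562837] R [244.65733832 236.09161746]
```

{"method": "step_arm", "body": {
  "claw": [0, 0, 0, 0, 0, 0, 0, 0, 0, 0],
  "offset": [
    [23, -10, 0],
    [64, -29, 0],
    [105, -48, 0],
    [147, -67, 0],
    [188, -86, 0],
    [230, -105, 0],
    [271, -124, 0],
    [312, -143, 0],
    [354, -162, 0],
    [395, -180, 0]
  ],
  "delta_rot": [
    [0, 0, 0],
    [0, 0, 2],
    [0, 0, 4],
    [0, 0, 6],
    [0, 0, 8],
    [0, 0, 10],
    [0, 0, 12],
    [0, 0, 13],
    [0, 0, 14],
    [0, 0, 14.7]
  ]
}}

```text
clock: 1.1
tool_pos: [533.0, -264.6, 253.1]
eef_rot: [-180.0, 0.0, 7.1]
wrist_force: [-0.3, -1.0, -0.2]
grip_width: -0.1
grasp_force: 0.0
```

{"method": "step_arm", "body": {
  "claw": [0, 0, 0, 0, 0],
  "offset": [
    [27, -22, 20],
    [54, -45, 40],
    [54, -45, 75],
    [54, -45, 100],
    [54, -45, 100]
  ],
  "delta_rot": [
    [0, 0, 0],
    [0, 0, 0],
    [0, 0, 0],
    [0, 0, 0],
    [0, 0, 0]
  ]
}}

```text
clock: 1.6
tool_pos: [577.7, -214.0, 149.4]
eef_rot: [-179.8, 0.4, 7.2]
wrist_force: [0.2, -0.2, 0.3]
grip_width: -0.1
grasp_force: 0.0
```

```bash
python3 - <<'E'
from h import *
o=r.observe(); print(o['tool_pos'],o['eef_rot'])
cv2.imwrite('pics/w1.png',r.get_image('wrist')[:,:,::-1])
T=r.camera_model('wrist')['T_tool_cam'];c=r.camera_model('wrist')
Rt=R.from_euler('xyz',o['eef_rot'],degrees=True).as_matrix()
for P in((576.2,-174.2,92),(575.3,-171.3,92),(557.5,-25.4,82)):
    q=Rt.T@(np.array(P)-o['tool_pos']); q=np.linalg.inv(T)@[*q,1]; print(P,c['cx']+c['fx']*q[0]/q[2],c['cy']+c['fy']*q[1]/q[2])
E
```

```text
[ 577.65810271 -214.03320141  149.36865133] [-179.83820997    0.39262551    7.1524141 ]
(576.2, -174.2, 92) 236.54012397918774 270.037444866545
(575.3, -171.3, 92) 230.92011085288613 270.96526827945905
(557.5, -25.4, 82) -31.568977006478974 262.6231000912338
```

View pics/w1.png

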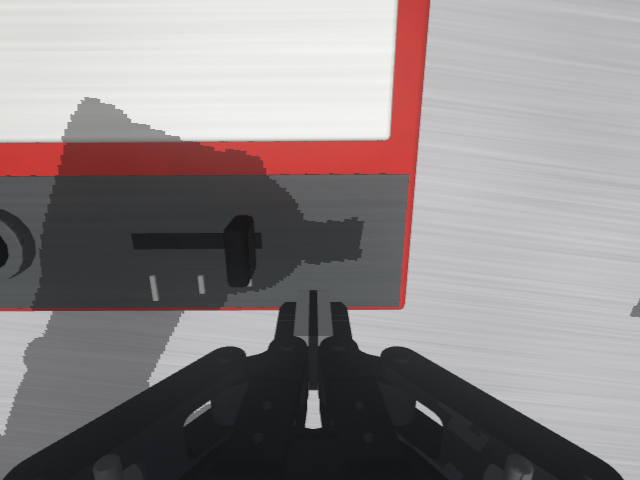

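The wrist view shows the right tab at about x 224–255, y 214–288, with its slot at row 241. The closed fingertips are at (313,295), to the right of the tab and clear of it. Next I'll cross-check x.

```bash
cat >> h.py <<'E'
def won(uv,z,o=None):
    o=o or r.observe(); c=r.camera_model('wrist'); T=c['T_tool_cam']
    Rt=R.from_euler('xyz',o['eef_rot'],degrees=True).as_matrix()
    d=Rt@T[:3,:3]@[(uv[0]-c['cx'])/c['fx'],(uv[1]-c['cy'])/c['fy'],1.]; p=o['tool_pos']+Rt@T[:3,3]
    return p+d*(z-p[2])/d[2]
C=np.array([671.6,-11.0]);Y=np.radians(7.1);M=np.array([[np.cos(Y),-np.sin(Y)],[np.sin(Y),np.cos(Y)]])
pal=lambda P:M.T@(P[:2]-C)
E
python3 - <<'E'
from h import *
for n,uv,z in(('slotL end',(132,241),61),('slotR end',(262,241),61),('near edge',(200,309),60),('near corner',(403,307),60),('strip far',(200,176),61),('tab near edge',(239,288),92),('tab right top',(255,275),92),('tab left top',(225,275),92)):
    P=won(uv,z); print(n,P.round(1),pal(P).round(1))
for n,uv in(('slotL',(225+492/3.4,185+88/3.4)),('Lslot end',(225+138/3.4,185+144/3.4))): P=onz('top',uv,61); print(n,P.round(1),pal(P).round(1))
E
```

```text
slotL end [ 573.5 -105.    61. ] [-108.9  -81.2]
slotR end [ 583.3 -183.4   61. ] [-108.9 -160.2]
near edge [ 531.2 -147.    60. ] [-156.1 -117.6]
near corner [ 549.  -277.8   60. ] [-154.6 -249.6]
strip far [ 618.3 -145.    61. ] [ -69.5 -126.4]
tab near edge [ 566.1 -176.4   92. ] [-125.1 -151.1]
tab right top [ 574.9 -184.5   92. ] [-117.4 -160.2]
tab left top [ 572.9 -168.6   92. ] [-117.4 -144.1]
slotL [ 569.7 -107.3   61. ] [-113.  -83.]
Lslot end [538.1 131.   61. ] [-115.   157.4]
```

{"method": "step_arm", "body": {
  "claw": [0, 0, 0, 0, 0],
  "offset": [
    [0, 0, 15],
    [0, 0, 35],
    [0, 0, 50],
    [0, 0, 57],
    [0, 0, 57]
  ],
  "delta_rot": [
    [0, 0, 0],
    [0, 0, 0],
    [0, 0, 0],
    [0, 0, 0],
    [0, 0, 0]
  ]
}}

```text
clock: 2.15
tool_pos: [579.9, -215.2, 96.1]
eef_rot: [-180.0, 0.0, 7.1]
wrist_force: [-0.1, -0.2, -0.0]
grip_width: -0.2
grasp_force: 0.0
```

{"method": "step_arm", "body": {
  "claw": [0, 0, 0],
  "offset": [
    [0, 0, 0],
    [0, 0, 0],
    [0, 0, 0]
  ],
  "delta_rot": [
    [0, 0, 0],
    [0, 0, 0],
    [0, 0, 0]
  ]
}}

```text
clock: 2.45
tool_pos: [580.6, -215.2, 97.1]
eef_rot: [180.0, -0.1, 7.1]
wrist_force: [0.2, -0.5, 0.0]
grip_width: 0.1
grasp_force: 0.0
```

{"method": "step_arm", "body": {
  "claw": [0, 0, 0, 0, 0, 0, 0, 0, 0, 0],
  "offset": [
    [0, -6, 2],
    [0, -12, 3],
    [0, -18, 3],
    [0, -24, 3],
    [0, -30, 3],
    [0, -36, 3],
    [0, -42, 3],
    [0, -48, 3],
    [0, -54, 3],
    [0, -60, 3]
  ],
  "delta_rot": [
    [0, 0, 0],
    [0, 0, 0],
    [0, 0, 0],
    [0, 0, 0],
    [0, 0, 0],
    [0, 0, 0],
    [0, 0, 0],
    [0, 0, 0],
    [0, 0, 0],
    [0, 0, 0]
  ]
}}

```text
clock: 3.45
tool_pos: [572.8, -156.3, 93.4]
eef_rot: [179.9, -0.0, 7.1]
wrist_force: [1.7, -7.7, -1.8]
grip_width: -0.4
grasp_force: 4.0
```

```bash
python3 - <<'E'
from h import *
o=r.observe(); print(o['tool_pos'],pal(o['tool_pos']),o['wrist_force'])
im=r.get_image('wrist')[:,:,::-1]; t=r.get_image('top')[:,:,::-1]
cv2.imwrite('pics/w2.png',np.hstack([im[:,:440],cv2.resize(t[150:270,300:450],None,fx=2.4,fy=4,interpolation=2)])[:, :800])
E
```

```text
[ 572.79574789 -156.29859379   93.41767231] [-116.00573573 -131.97208368] [ 1.7367478  -7.66996048 -1.75081936]
```

View pics/w2.png

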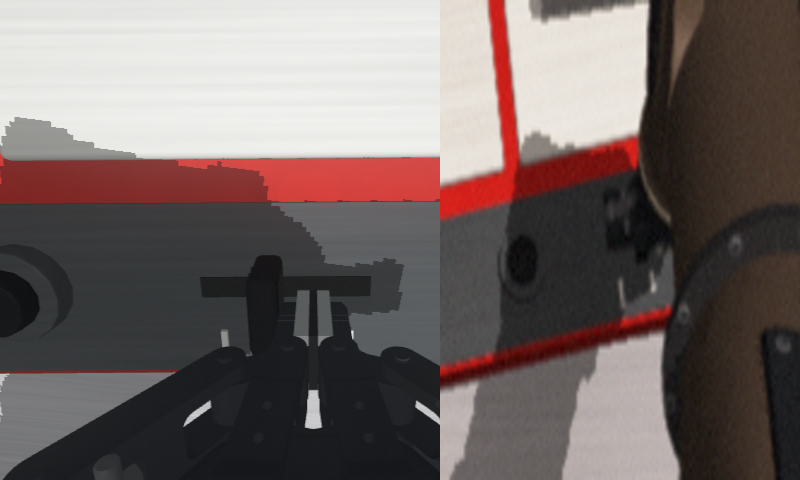

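The wrist view shows the finger in contact with the tab (248–284, 255–355). The tab is past the middle of its slot, which spans x 200–371, and the push force is 7.7 N.

{"method": "step_arm", "body": {
  "claw": [0, 0, 0, 0, 0],
  "offset": [
    [0, -4, 0],
    [0, -8, 0],
    [0, -12, 0],
    [0, -16, 0],
    [0, -16, 0]
  ],
  "delta_rot": [
    [0, 0, 0],
    [0, 0, 0],
    [0, 0, 0],
    [0, 0, 0],
    [0, 0, 0]
  ]
}}

```text
clock: 4.05
tool_pos: [570.7, -138.0, 93.3]
eef_rot: [-179.9, -0.0, 7.2]
wrist_force: [-1.0, -1.3, 0.3]
grip_width: 0.2
grasp_force: 0.0
```

{"method": "step_arm", "body": {
  "claw": [0, 0, 0, 0],
  "offset": [
    [0, -3, 0],
    [0, -6, 0],
    [0, -8, 0],
    [0, -8, 0]
  ],
  "delta_rot": [
    [0, 0, 0],
    [0, 0, 0],
    [0, 0, 0],
    [0, 0, 0]
  ]
}}

```text
clock: 4.45
tool_pos: [569.9, -133.4, 93.4]
eef_rot: [179.9, -0.0, 7.0]
wrist_force: [1.8, -4.9, -1.4]
grip_width: -0.1
grasp_force: 2.9
```

{"method": "step_arm", "body": {
  "claw": [0, 0, 0, 0],
  "offset": [
    [0, -3, 0],
    [0, -5, 0],
    [0, -5, 0],
    [0, -5, 0]
  ],
  "delta_rot": [
    [0, 0, 0],
    [0, 0, 0],
    [0, 0, 0],
    [0, 0, 0]
  ]
}}

```text
clock: 4.85
tool_pos: [569.7, -132.9, 93.5]
eef_rot: [179.6, -0.1, 6.8]
wrist_force: [3.7, -17.0, -5.3]
grip_width: -0.0
grasp_force: 8.9
```

```bash
python3 - <<'E'
from h import *
o=r.observe(); print(o['tool_pos'],pal(o['tool_pos']),o['wrist_force'])
cv2.imwrite('pics/w3.png',r.get_image('wrist')[:,:,::-1])
E
```

```text
[ 569.7415933  -132.89856594   93.52288316] [-116.14419287 -108.37399068] [  3.67504371 -17.02769831  -5.34150992]
```

View pics/w3.png

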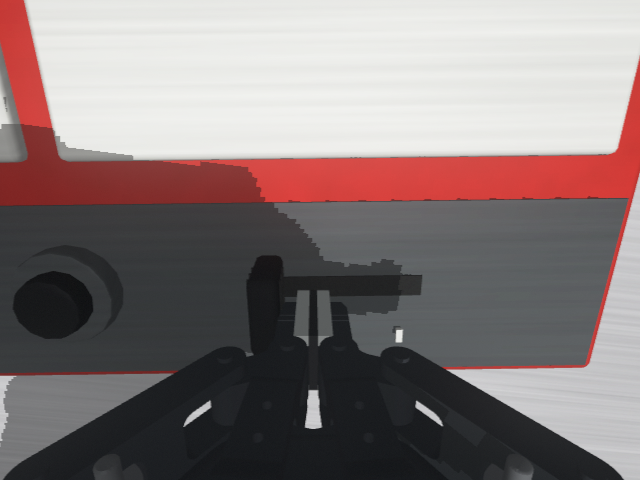

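The tab (248–284) now covers the left end of its slot, and 17 N moves it no further, so it is at the hard stop. The button cap is at (53,305). I'll back off and rise, and locate the button from this view.

{"method": "step_arm", "body": {
  "claw": [0, 0, 0, 0, 0, 0, 0],
  "offset": [
    [0, 10, 0],
    [0, 25, 0],
    [0, 30, 0],
    [0, 30, -20],
    [0, 30, -50],
    [0, 30, -60],
    [0, 30, -60]
  ],
  "delta_rot": [
    [0, 0, 0],
    [0, 0, 0],
    [0, 0, 0],
    [0, 0, 0],
    [0, 0, 0],
    [0, 0, 0],
    [0, 0, 0]
  ]
}}

```text
clock: 5.6
tool_pos: [573.9, -156.5, 154.8]
eef_rot: [180.0, -0.2, 7.1]
wrist_force: [-0.1, -0.6, -0.0]
grip_width: 0.2
grasp_force: 0.0
```

```bash
python3 - <<'E'
from h import *
o=dict(tool_pos=np.array([569.74,-132.9,93.52]),eef_rot=[179.6,-.1,6.8])
P=won((53,306),82,o); print('btn wrist',P,pal(P))
o=r.observe(); print(o['tool_pos'],o['eef_rot'],o['wrist_force'],o['clock'])
E
```

```text
btn wrist [566.01174005 -29.33333356  82.        ] [-107.04462972   -5.14188757]
[ 573.86432007 -156.48800287  154.8387495 ] [ 1.79960930e+02 -1.76406966e-01  7.11991923e+00] [-0.10232628 -0.58234129 -0.02739334] 5.6
```

{"method": "step_arm", "body": {
  "claw": [0, 0, 0, 0, 0, 0, 0],
  "offset": [
    [1, -30, 0],
    [2, -70, 0],
    [3, -110, 0],
    [3, -131, 5],
    [3, -131, 25],
    [3, -131, 25],
    [3, -131, 25]
  ],
  "delta_rot": [
    [0, 0, 0],
    [0, 0, 0],
    [0, 0, 0],
    [0, 0, 0],
    [0, 0, 0],
    [0, 0, 0],
    [0, 0, 0]
  ]
}}

```text
clock: 6.3
tool_pos: [558.8, -26.6, 127.4]
eef_rot: [180.0, 0.1, 7.1]
wrist_force: [-0.1, -0.2, 0.8]
grip_width: -0.2
grasp_force: 0.0
```

```bash
python3 - <<'E'
from h import *
o=r.observe(); print(o['tool_pos'],pal(o['tool_pos']),o['eef_rot'])
cv2.imwrite('pics/w4.png',r.get_image('wrist')[:,:,::-1])
c=r.camera_model('wrist')
for z in(22,44):
    q=np.linalg.inv(c['T_tool_cam'])@[0,0,z,1]; print(c['cx']+c['fx']*q[0]/q[2],c['cy']+c['fy']*q[1]/q[2])
E
```

```text
[558.80379865 -26.61322426 127.43174101] [-113.86109064   -1.55172403] [1.79995964e+02 1.35586555e-01 7.08734683e+00]
311.75536140775677 310.64568455549534
311.8400901947758 288.1513915129463
```

View pics/w4.png

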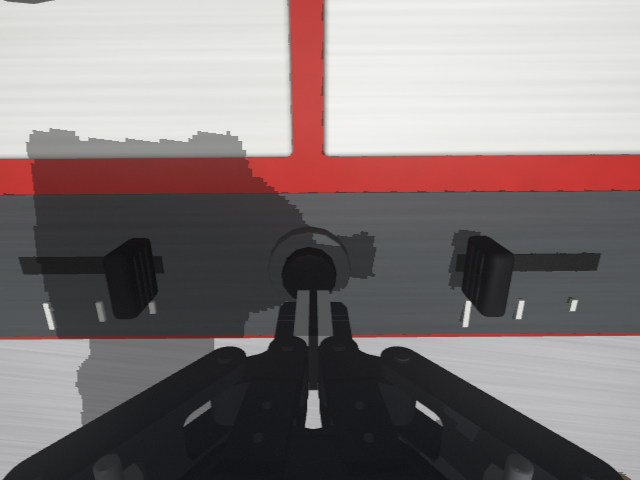

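The right lever is at full (tab at 488,275, left end of its slot seen from above at 463) and the left lever is still off (132,278). The button cap is at (308,273), a few mm ahead of the fingertips. I'll shift 4 mm forward and press.

{"method": "step_arm", "body": {
  "claw": [0, 0, 0, 0, 0, 0],
  "offset": [
    [4, -1, 8],
    [4, -1, 18],
    [4, -1, 24],
    [4, -1, 27],
    [4, -1, 29],
    [4, -1, 30]
  ],
  "delta_rot": [
    [0, 0, 0],
    [0, 0, 0],
    [0, 0, 0],
    [0, 0, 0],
    [0, 0, 0],
    [0, 0, 0]
  ]
}}

```text
clock: 6.95
tool_pos: [563.2, -24.9, 98.3]
eef_rot: [180.0, 0.0, 7.1]
wrist_force: [-1.7, -0.9, 3.9]
grip_width: -0.0
grasp_force: 2.3
```

{"method": "step_arm", "body": {
  "claw": [0, 0],
  "offset": [
    [0, 0, 0],
    [0, 0, 0]
  ],
  "delta_rot": [
    [0, 0, 0],
    [0, 0, 0]
  ]
}}

```text
clock: 7.15
tool_pos: [563.2, -24.9, 98.6]
eef_rot: [180.0, 0.0, 7.1]
wrist_force: [-1.7, -1.1, 4.7]
grip_width: -0.3
grasp_force: 2.3
```

Pressed at 4.7 N, so nearly bottomed. I'll press a little further to be sure, then release.

{"method": "step_arm", "body": {
  "claw": [0, 0, 0, 0],
  "offset": [
    [0, 0, 2],
    [0, 0, 4],
    [0, 0, 5],
    [0, 0, 5]
  ],
  "delta_rot": [
    [0, 0, 0],
    [0, 0, 0],
    [0, 0, 0],
    [0, 0, 0]
  ]
}}

```text
clock: 7.55
tool_pos: [563.5, -24.9, 97.3]
eef_rot: [180.0, -0.1, 7.1]
wrist_force: [-16.9, -1.5, 49.7]
grip_width: -0.0
grasp_force: 24.8
```

{"method": "step_arm", "body": {
  "claw": [0, 0, 0, 0, 0, 0, 0, 0],
  "offset": [
    [0, 0, -8],
    [0, 0, -30],
    [0, 0, -60],
    [0, 0, -100],
    [0, 0, -130],
    [0, 0, -140],
    [0, 0, -140],
    [0, 0, -140]
  ],
  "delta_rot": [
    [0, 0, 0],
    [0, 0, 0],
    [0, 0, 0],
    [0, 0, 0],
    [0, 0, 0],
    [0, 0, 0],
    [0, 0, 0],
    [0, 0, 0]
  ]
}}

```text
clock: 8.35
tool_pos: [562.8, -24.5, 232.1]
eef_rot: [-180.0, 0.1, 7.1]
wrist_force: [0.9, 0.2, 0.7]
grip_width: -0.1
grasp_force: 0.0
```

```bash
python3 - <<'E'
from h import *
cv2.imwrite('pics/w5.png',r.get_image('wrist')[:,:,::-1]); o=r.observe(); print(o['tool_pos'],o['wrist_force'],abs(o['joint_vel']).max())
E
```

```text
[562.55262846 -24.57646958 231.64960165] [-0.42753445  0.11083393  0.05266685] 0.40782906383846484
```

View pics/w5.png

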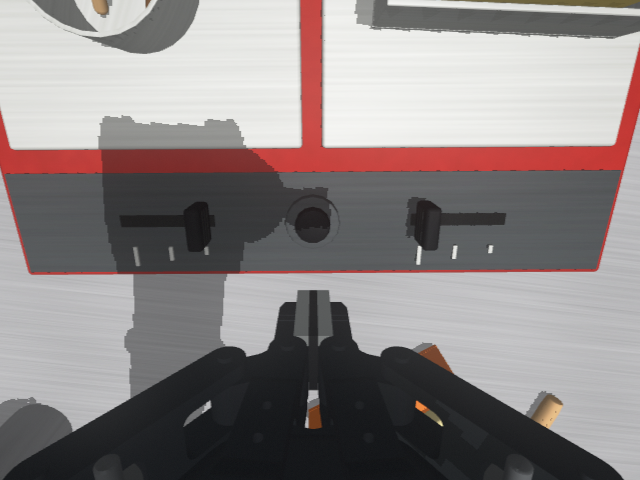

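The right lever (427,225) is at its longest mark, the left lever (198,226) is off, and the button (313,224) is up. The arm is clear of everything and the tins are undisturbed.

```bash
python3 -c "
from workcell import r
print(r.close_job())"
```

```text
the job is handed in; nothing more can be done
None
```

I pushed the right lever (the loaf tin's side) to its far stop, then pressed and released the start button; the left lever stayed off, the tins in view hadn't moved, and the job is handed in with no verdict returned.

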